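# Rerack the sample row in reverse

### The arm

A 7-joint arm with a two-finger parallel gripper is mounted at the origin on the work surface. World frame = base frame: x ahead of the robot, y to its left, z up, the work surface at z = 0. Lengths are in m, angles in rad, forces in N, time in s.
With the tool pointing down it reaches from about 0.35 to 0.9 m from the base axis. Payload 8.1 kg.
Tool frame: the origin (TCP) lies midway between the tips of the shut fingers; the grasp point (between the pads) lies 19 mm behind it; z points along the fingers, x is the direction in which the jaws open and shut, and the axes are right-handed (so a half turn about z gives the same grasp; the last joint's range is limited). The gripper opens to 92 mm and grips with 3 to 60 N. Pads are 19 mm wide; open, the fingers measure 130 mm over their backs; the gripper's body (75 mm by 190 mm) begins 47 mm behind the grasp point.
Start: joints at [1.031, 0.434, 0.025, 1.573, -0.012, 1.134, -0.075], TCP at [0.264, -0.566, 0.187] pointing down, gripper open.
Joint ranges: [-2.62, 2.62], [-0.44, 2.09], [-1.27, 1.32], [0.08, 2.57], [-1.32, 4.46], [0.12, 2], [-2.74, 2.74]. Speed limits (rad/s): [2.22, 2.22, 3.01, 3.01, 3.14, 3.14, 3.14].

### API

Orientations are given as a rotation vector (axis times angle).
In Python, from cell import arm gives the robot as it stands.
- The arm moves only by the tool jog_arm, never from a script. Its argument "commands" is a list of rows, each an object with "translation": the shift along the tool's x, y, z in mm, a list of three; "turn": the turn, a rotation vector about the tool's x, y, z in rad, a list of three. A call has 1 to 12 rows; each row is the pose to reach, as a shift and turn from the pose commanded when the call began, along the tool's axes at that moment; what a row does not reach only later rows make up. A row lasts 1/12 s, in which the tool goes at most 41.7 mm and 7.16 degrees, less where a joint would pass 70% of its speed; a pose out of reach is approached as far as the arm can. A call with a gripper value outside its range is refused whole. "claw" is the closure, from -1 (fully open) to 1 (shut), so that 0 is half open, set as the call begins (left out, the last holds). The fingers move at their own pace and stop on an object; "grip_force" is the grip in N (left out, the last holds). Time passes only in rows, so rows that repeat a pose let the fingers close. It gives the time, the measured TCP pose, the force and the opening at its end, in the units of the state.
- arm.observe(): the state, without advancing time (a new reading comes with each control period).
- arm.get_image(name): name is "scene" or "top" or "wrist"; returns the picture (400x640x3 uint8, blue, green, red); there is no depth.
- arm.camera_info(name): a dict with "vertical_fov" (degrees; the focal length in pixels is half the picture's height over the tangent of half this angle, whatever the lens; pixels are square), "cx", "cy" (the principal point, pixels), "distortion" ([k1, k2, p1, p2, k3] as OpenCV has them; the pictures are not rectified), "eye" and "rotation" of the camera in the world. Camera axes: x right, y up, looking along -z (the intrinsics and any distortion apply to the point x, -y, -z); pixel columns grow to the right and rows downward; lengths in m; the calibration is good to about 2 mm. A picture is of the moment at which its call begins: read the wrist's pose just before it. camera_info takes no time and is no camera call; for the wrist camera it gives the pose at the moment of the call.
- arm.sign_off(): hands the job in, once; it reports no verdict.
Trained networks look in the newest picture that a camera, given by its name, has taken for a name from the list of things; names that differ only in an ending like _2 or _b are one class to them, and where a whole thing is asked for, a point or a joint stands for the part that bears it (a point fixed in the world has none). Each returns a list of dicts, best first, with "confidence" (0 to 1); they miss things now and then, are a little off and sometimes report something else, mostly with a low value. They report only what shows in the picture. A call takes as long as a camera call. They do not tell look-alikes from the thing itself.
- arm.trace(camera, query): "region" (400x640 bool, what is visible of it) and "box" ([left, top, width, height] in pixels, round what is visible of it).
- arm.landmark_of(camera, query): "at" ([column, row] in pixels: a listed point, or the origin of a listed thing).
The state is a dict: "clock": time; "joints": joint angles; "dq": joint speeds; "joint_efforts": joint torques, N m; "position": TCP position; "ee_rot": TCP orientation; "force": force on the tool from outside, world axes, zero at the start; "ft_torque": the same for the moment, N m; "width": opening from 0.0 (shut) to 1.0 (fully open).
Only numpy, scipy, OpenCV 4.12 (cv2) and the standard library are available. Lean on these libraries where they do the work, as an engineer would, in place of code of your own. Each camera call takes 0.05 s, during which the arm holds its last target. There are 200 camera calls.

### The job

Move the four sample containers from the wooden sockets of the metal rail into the blue wire rack, one in each place and in reverse order: the one that stood nearest the blue knobbed post of the rail goes to the place farthest from the like post of the wire rack, and so on, so that the one that stood farthest ends next to the wire rack's post. Set each down upright on the rack's base rather than dropping it, never tip one over, and leave all four standing free.

Things in the scene. Friction and masses are not known exactly. Their poses are not given: they have to be found in the camera images.
- source: the source rail: a fixed bare metal plate 72 x 295 mm, 8 mm thick, carrying the four wooden sockets: four places along its y axis at y = +96, +32, -32, -96 mm, x = 0; blue knob-topped post (73 mm high) at the +y end, y = +146 mm. Origin: on the table surface, at the middle of the row; z up.
- rack: blue wire rack, fixed, empty: white base plate 72 x 295 mm, 6 mm thick; four places along its y axis at y = +96, +32, -32, -96 mm, x = 0; blue knob-topped post (73 mm high) at the +y end, y = +146 mm. Wires, tops 28 mm above the table, fence each place: 59 mm free along y, 55 mm along x; containers stand on the base plate, 6 mm above the table. Origin: on the table, at the middle of the row; z up.
- pot: squat round white plastic pot, 32 mm diameter, with a broad grey lid 36 mm in diameter from 47 to 66 mm above its foot; 66 mm high, about 60 g. Loose. Origin: centre of its underside, z up. Grip the lid across.
- dropper: white plastic dropper bottle, round body 32 mm in diameter and 50 mm high, shoulder to 58 mm, then a slim round grey cap 20 mm in diameter up to 92 mm; about 60 g. Loose. Origin: centre of its underside, z up. Grip the slim cap.
- square: square white plastic bottle, 32 x 32 mm along its x and y, with a square grey cap of the same width from 58 to 78 mm; 78 mm high, about 80 g. Loose. Origin: centre of its underside, z up.
- tall: tall round white vial, 28 mm diameter, grey cap (31 mm) from 66 to 74 mm, and on it an upright flat wing grip, 12 mm thick along x, 31 mm long along y, from 74 to 104 mm; about 60 g. Loose. Origin: centre of its underside, z up. Grip the wing across its thickness, fingers closing along its x axis.
- socket_pot: the wooden open square socket, fixed on the source rail, in which the pot stands at the start. The four sockets are alike: 58 x 58 mm outside, 50 x 50 mm inside, 20 mm high, floor 4 mm thick. Origin: centre of its underside, on top of the rail; axes as the rail's.
- socket_dropper: the wooden open square socket, fixed on the source rail, in which the dropper bottle stands at the start. The four sockets are alike: 58 x 58 mm outside, 50 x 50 mm inside, 20 mm high, floor 4 mm thick. Origin: centre of its underside, on top of the rail; axes as the rail's.
- socket_square: the wooden open square socket, fixed on the source rail, in which the square bottle stands at the start. The four sockets are alike: 58 x 58 mm outside, 50 x 50 mm inside, 20 mm high, floor 4 mm thick. Origin: centre of its underside, on top of the rail; axes as the rail's.
- socket_tall: the wooden open square socket, fixed on the source rail, in which the tall vial stands at the start. The four sockets are alike: 58 x 58 mm outside, 50 x 50 mm inside, 20 mm high, floor 4 mm thick. Origin: centre of its underside, on top of the rail; axes as the rail's.
Not all that is in view belongs to the job. Leave any pink or purple look-alike of the pot alone.

How it is judged:
By the outcome, as a careful person would: the job done as asked, in the order asked, and still so for the second after the job is handed in, with the robot touching nothing.
It also fails if it takes over 106 s, if anything falls off the work surface, if the arm or the gripper's body presses on something with over 40 N, if the wrist force passes 120 N, or if a joint passes its speed limit or range.

## Working session

There is one attempt and no reset: what is moved stays moved. The work goes in short steps, Python scripts to look and compute and a tool call to move; the robot and the scene stay as the last step left them, time stands still between calls to the robot, and variables do not carry over. Pictures are saved under pics/ and viewed, about 12 in all and at most 16, crops included, and the job is handed in when it is done.

Besides the shell and the picture viewer there is one more tool, called after "Request:" by a JSON object that holds its "fn" and its "kwargs". jog_arm: Moves the arm, as the interface text tells. Its arguments: {"type":"object","properties":{"commands":{"type":"array","items":{"type":"object","properties":{"translation":{"type":"array","items":{"type":"number"}},"turn":{"type":"array","items":{"type":"number"}}}}},"claw":{"type":"number"},"grip_force":{"type":"number"}},"required":["commands"]}

```bash
mkdir -p pics; ls
cat > h.py <<'E'
import numpy as np, cv2
from cell import arm
def snap(n,f):
    im=arm.get_image(n); cv2.imwrite(f'pics/{f}.png',im); return im
E
python3 - <<'E'
from h import *
a=snap('scene','s0');b=snap('top','t0')
for n in('scene','top','wrist'):
    print(n,arm.camera_info(n))
print(arm.observe())
for n in('scene','top'):
  for q in('source','rack','pot','dropper','square','tall','socket_pot'):
    print(n,q,[(np.round(d['at'],1).tolist(),round(d['confidence'],2)) for d in arm.landmark_of(n,q)][:4])
E
```

```text
pics
scene {'vertical_fov': 43.80202365218206, 'cx': 312.6267702021529, 'cy': 194.88747378664152, 'distortion': array([-0.12317925,  0.        ,  0.        ,  0.        ,  0.        ]), 'eye': array([ 1.09409951, -0.09408849,  0.9290768 ]), 'rotation': array([0.44702746, 0.39804375, 1.3752679 ])}
top {'vertical_fov': 42.534619559368544, 'cx': 322.4422048411111, 'cy': 197.76038202139736, 'distortion': array([-0.10202047,  0.        ,  0.        ,  0.        ,  0.        ]), 'eye': array([ 0.44830455, -0.01062446,  1.18565091]), 'rotation': array([ 0.06687762, -0.06274283, -1.58026966])}
wrist {'vertical_fov': 66.16895455476448, 'cx': 322.12492107847254, 'cy': 198.4710065713174, 'distortion': array([0.01239321, 0.        , 0.        , 0.        , 0.        ]), 'eye': array([ 0.33831436, -0.53233254,  0.38344233]), 'rotation': array([-0.27272242,  0.17616682, -1.1234281 ])}
{'clock': 0.1, 'joints': array([ 1.03137677,  0.43514823,  0.02497843,  1.57401874, -0.01159186,
        1.13401583, -0.0751329 ]), 'dq': array([-0.00016094, -0.00120496, -0.00027097, -0.00305858, -0.00011966,
      
[... 437 characters left out ...]
 0.9998300789017145}
scene source [([409.6, 186.8], 0.55)]
scene rack [([212.3, 212.6], 0.98), ([423.7, 181.1], 0.25)]
scene pot [([370.9, 195.1], 0.78), ([349.2, 236.9], 0.76), ([340.7, 153.9], 0.66)]
scene dropper [([423.6, 180.0], 0.63)]
scene square [([448.8, 173.1], 0.59)]
scene tall [([398.3, 189.3], 0.8)]
scene socket_pot [([371.5, 196.3], 0.58)]
top source [([233.3, 194.0], 0.7), ([275.8, 194.6], 0.24)]
top rack [([421.8, 200.4], 0.98), ([249.2, 199.1], 0.61)]
top pot [([274.7, 196.3], 0.78), ([302.8, 156.6], 0.72), ([288.6, 248.6], 0.47)]
top dropper [([214.5, 200.8], 0.68)]
top square [([193.1, 202.6], 0.71)]
top tall [([248.4, 192.4], 0.69)]
top socket_pot [([269.5, 195.3], 0.55)]
```

Run:
```python
import cv2
a=cv2.imread('pics/s0.png');b=cv2.imread('pics/t0.png')
cv2.imwrite('pics/s0b.png',cv2.resize(a[90:330,130:530],None,fx=2,fy=2,interpolation=2))
cv2.imwrite('pics/t0b.png',cv2.resize(b[90:330,130:530],None,fx=2,fy=2,interpolation=2))
```

```text
(no output)
```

View pics/s0b.png

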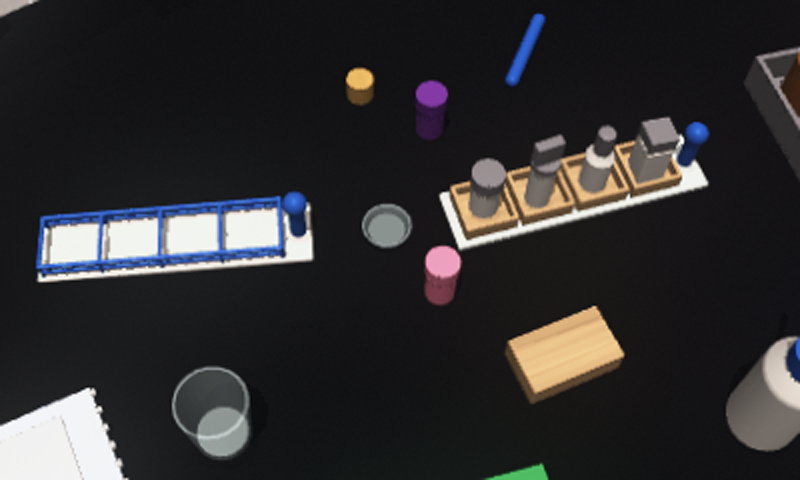

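View pics/t0b.png

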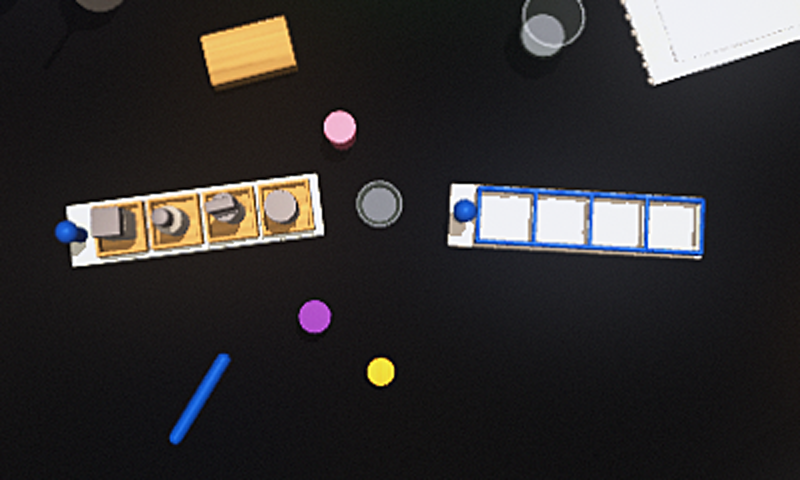

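```bash
cat >> h.py <<'E'
from scipy.spatial.transform import Rotation as R
from scipy.optimize import least_squares
def project(P,info):
    P=np.atleast_2d(P); f=200/np.tan(np.radians(info['vertical_fov'])/2)
    K=np.array([[f,0,info['cx']],[0,f,info['cy']],[0,0,1.]])
    c=R.from_rotvec(info['rotation']).inv().apply(P-info['eye'])*[1,-1,-1]
    return cv2.projectPoints(c.reshape(-1,1,3),np.zeros(3),np.zeros(3),K,info['distortion'])[0].reshape(-1,2)
def ray(uv,info,z):
    "world point at height z seen at uv"
    f=200/np.tan(np.radians(info['vertical_fov'])/2)
    K=np.array([[f,0,info['cx']],[0,f,info['cy']],[0,0,1.]])
    n=cv2.undistortPoints(np.array(uv,float).reshape(-1,1,2),K,info['distortion']).reshape(-1,2)
    d=R.from_rotvec(info['rotation']).apply(np.c_[n[:,0],-n[:,1],-np.ones(len(n))])
    return info['eye']+d*((z-info['eye'][2])/d[:,2])[:,None]
def place(p,q,z=0):
    x,y,a=p; q=np.atleast_2d(q); c,s=np.cos(a),np.sin(a)
    return np.c_[x+c*q[:,0]-s*q[:,1],y+s*q[:,0]+c*q[:,1],q[:,2] if q.shape[1]>2 else np.full(len(q),z)]
E
python3 - <<'E'
from h import *
T=arm.camera_info('top');S=arm.camera_info('scene')
o=lambda l:(np.array(l,float)+.5)/2-.5+[130,90]
W=[[.0295,.128,.028],[-.0295,.128,.028],[.0295,-.128,.028],[-.0295,-.128,.028]]+[[-.0295,0,.028],[.0295,0,.028]]
rt=o([[477,188],[476,243],[703,199],[702,255],[590,249],[591,193]])
f=least_squares(lambda p:(project(place(p,W),T)-rt).ravel(),[.45,-.2,0]);print('rack top',f.x,f.fun.reshape(-1,2).round(1).tolist())
print('scene pred knob', project(place(f.x,[[0,.146,.066]]),S), 'seen',o([[293,203]]), 'orig',project(place(f.x,[[0,0,0]]),S))
for n,a,b in(('pot',[370.9,195.1],[274.7,196.3]),('tall',[398.3,189.3],[248.4,192.4]),('dropper',[423.6,180.0],[214.5,200.8]),('square',[448.8,173.1],[193.1,202.6])):
    print(n,ray(a,S,.012)[0],ray(b,T,.012)[0])
kn=np.r_[ray(o([[697,133]]),S,.066),ray(o([[66,231]]),T,.066)];print('knob src',kn)
print('plate corners',ray(o([[67,207],[73,267],[318,174],[324,234]]),T,.008))
# object tops
for n,z,a,b in(('pot',.078,[487,171],[281,207]),('tall',.116,[549,144],[223,204]),('dropper',.104,[607,133],[159,213]),('square',.090,[659,129],[106,220])):
    print('top',n,ray(o([a]),S,z)[0],ray(o([b]),T,z)[0])
E
```

```text
rack top [ 0.53564563 -0.24032321 -0.06017048] [[0.9, 0.8], [0.3, -0.7], [-0.5, 1.0], [-0.6, -1.2], [-0.3, -0.9], [0.1, 1.1]]
scene pred knob [[275.84853673 189.74590571]] seen [[276.25 191.25]] orig [[210.90641483 211.73992011]]
pot [0.55657   0.1069222 0.012    ] [0.54977579 0.10149319 0.012     ]
tall [0.55163402 0.16928142 0.012     ] [0.559424   0.16210553 0.012     ]
dropper [0.53694664 0.23080087 0.012     ] [0.54086019 0.24057877 0.012     ]
square [0.52807409 0.29212391 0.012     ] [0.53720772 0.29045181 0.012     ]
knob src [[0.52914004 0.34661396 0.066     ]
 [0.52792962 0.34461415 0.066     ]]
plate corners [[0.56003238 0.36225693 0.008     ]
 [0.49019782 0.35417978 0.008     ]
 [0.59509011 0.06927026 0.008     ]
 [0.5256057  0.06270137 0.008     ]]
top pot [0.54912353 0.10752263 0.078     ] [0.5508077  0.10483694 0.078     ]
top tall [0.55150669 0.1671842  0.116     ] [0.55111136 0.1618705  0.116     ]
top dropper [0.53944459 0.23385112 0.104     ] [0.54341816 0.23222243 0.104     ]
top square [0.53358942 0.29565938 0.09      ] [0.53769173 0.29315939 0.09      ]
```

```bash
cat >> h.py <<'E'
def go(x,y,z,yaw):
    "print tool-frame shift (mm) and turn for TCP at x,y,z, jaw axis at yaw (nearest half turn), pointing down"
    s=arm.observe(); Rt=R.from_rotvec(s['ee_rot']); best=None
    for k in(0,np.pi):
        a=yaw+k; G=R.from_matrix(np.array([[np.cos(a),np.sin(a),0],[np.sin(a),-np.cos(a),0],[0,0,-1]]))
        w=(Rt.inv()*G).as_rotvec()
        if best is None or np.linalg.norm(w)<np.linalg.norm(best): best=w
    print('shift',Rt.inv().apply(np.array([x,y,z])-s['position']).round(4)*1000,'turn',best.round(3),'pos',s['position'].round(4),'t',round(s['clock'],2),'w',round(s['width'],3),'F',s['force'].round(1))
E
python3 - <<'E'
from h import *
s=arm.observe();m=R.from_rotvec(s['ee_rot']).as_matrix();print(m.round(3), 'cam',arm.camera_info('wrist')['eye']-s['position'])
print(R.from_rotvec(arm.camera_info('wrist')['rotation']).as_matrix().round(2))
go(.545,.17,.32,.119)
go(.264,-.566,.32,.119)
E
```

```text
[[ 0.423 -0.906  0.   ]
 [-0.906 -0.423 -0.   ]
 [ 0.     0.    -1.   ]] cam [0.0740345  0.03377978 0.19673035]
[[ 0.42  0.86  0.27]
 [-0.91  0.4   0.13]
 [-0.   -0.3   0.95]]
shift [-548.5 -565.7 -132.6] turn [ 0.    -0.    -1.253] pos [ 0.2644 -0.5663  0.1875] t 0.8 w 0.997 F [-0.3  0.4  0.9]
shift [  -0.5    0.2 -132.5] turn [ 0.    -0.    -1.253] pos [ 0.2644 -0.5663  0.1875] t 0.8 w 0.997 F [-0.3  0.4  0.9]
```

Request:
{"fn": "jog_arm", "kwargs": {"commands": [{"translation": [0,0,-40],"turn": [0,0,-0.1]},{"translation": [0,0,-80],"turn": [0,0,-0.2]},{"translation": [-20,-20,-110],"turn": [0,0,-0.3]},{"translation": [-45,-45,-130],"turn": [0,0,-0.4]},{"translation": [-70,-72,-132],"turn": [0,0,-0.5]},{"translation": [-97,-100,-132],"turn": [0,0,-0.6]},{"translation": [-125,-129,-132],"turn": [0,0,-0.7]},{"translation": [-152,-157,-132],"turn": [0,0,-0.8]},{"translation": [-180,-186,-132],"turn": [0,0,-0.9]},{"translation": [-208,-214,-132],"turn": [0,0,-1.0]},{"translation": [-235,-243,-132],"turn": [0,0,-1.1]},{"translation": [-262,-271,-132],"turn": [0,0,-1.2]}], "claw": -1}}

```text
clock: 1.8
position: [0.3994, -0.2124, 0.3198]
ee_rot: [3.139, 0.111, 0.001]
force: [0.5, 0.3, -0.1]
width: 1.001
```

```bash
python3 -c "
from h import *
go(.545,.17,.32,.119)"
```

```text
shift [ 172.3 -371.1   -0.4] turn [ 0.001 -0.001 -0.048] pos [ 0.3994 -0.2124  0.3198] t 1.8 w 1.001 F [ 0.5  0.3 -0.1]
```

Request:
{"fn": "jog_arm", "kwargs": {"commands": [{"translation": [17,-37,0],"turn": [0,0,-0.048]},{"translation": [34,-74,0],"turn": [0,0,-0.048]},{"translation": [52,-111,0],"turn": [0,0,-0.048]},{"translation": [69,-148,0],"turn": [0,0,-0.048]},{"translation": [86,-185,0],"turn": [0,0,-0.048]},{"translation": [103,-222,0],"turn": [0,0,-0.048]},{"translation": [120,-259,0],"turn": [0,0,-0.048]},{"translation": [137,-296,0],"turn": [0,0,-0.048]},{"translation": [155,-334,0],"turn": [0,0,-0.048]},{"translation": [172,-371,0],"turn": [0,0,-0.048]},{"translation": [172,-371,0],"turn": [0,0,-0.048]},{"translation": [172,-371,0],"turn": [0,0,-0.048]}]}}

```text
clock: 2.8
position: [0.546, 0.1703, 0.3188]
ee_rot: [-3.135, -0.186, 0.002]
force: [0.8, -0.5, 0.4]
width: 1.004
```

Run:
```python
from h import *
W=arm.camera_info('wrist');im=snap('wrist','w1')
import pickle;pickle.dump(W,open('w1.pkl','wb'))
go(.545,.17,.32,.119)
for q in('pot','dropper','square','tall','source'):
    print(q,[(np.round(d['at'],1).tolist(),round(d['confidence'],2),ray(d['at'],W,.012).round(4)[0,:2].tolist()) for d in arm.landmark_of('wrist',q)][:4])
    print([(d['box'],round(d['confidence'],2)) for d in arm.trace('wrist',q)][:3])
```

```text
shift [-0.9 -2.1 -1. ] turn [ 0.     0.001 -0.003] pos [0.5461 0.168  0.319 ] t 2.85 w 1.002 F [-0.  -0.8  0.6]
pot [([363.9, 226.5], 0.94, [0.634, 0.0501]), ([322.0, 189.9], 0.89, [0.5523, 0.1081]), ([251.7, 202.0], 0.72, [0.4344, 0.072])]
[([357.7, 221.5, 24.6, 32.0], 0.67), ([312.7, 185.4, 19.9, 28.6], 0.61), ([230.3, 192.2, 31.7, 33.5], 0.61)]
dropper [([321.0, 115.5], 0.82, [0.5361, 0.2295])]
[([311.4, 103.0, 25.7, 27.4], 0.6), ([317.1, 54.5, 22.1, 30.0], 0.41)]
square [([325.2, 70.8], 0.94, [0.5347, 0.2953])]
[([315.1, 52.5, 25.9, 34.4], 0.75)]
tall [([323.0, 151.1], 0.56, [0.546, 0.174])]
[([316.3, 147.8, 19.0, 34.6], 0.69)]
source [([322.5, 136.0], 0.56, [0.5423, 0.1981]), ([325.0, 70.6], 0.36, [0.5343, 0.2955])]
[([298.6, 16.3, 51.7, 194.6], 0.96)]
```

View pics/w1.png

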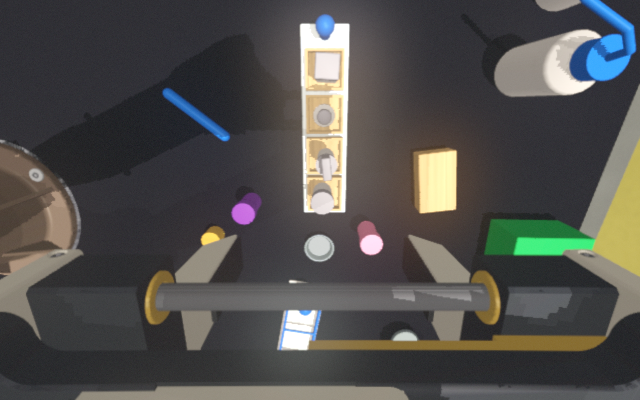

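```bash
python3 -c "
from h import *
go(.535,.295,.15,.119)"
```

```text
shift [   3.1 -128.8  169.6] turn [ 0.    -0.    -0.006] pos [0.5464 0.1667 0.3196] t 3.35 w 0.998 F [-0.1  0.5  0.7]
```

Request:
{"fn": "jog_arm", "kwargs": {"commands": [{"translation": [1,-33,20],"turn": [0,0,0]},{"translation": [2,-66,40],"turn": [0,0,0]},{"translation": [3,-98,65],"turn": [0,0,0]},{"translation": [3,-120,95],"turn": [0,0,0]},{"translation": [3,-128,130],"turn": [0,0,0]},{"translation": [3,-128,160],"turn": [0,0,0]},{"translation": [3,-128,170],"turn": [0,0,0]},{"translation": [3,-128,170],"turn": [0,0,0]},{"translation": [3,-128,170],"turn": [0,0,0]},{"translation": [3,-128,170],"turn": [0,0,0]}]}}

```text
clock: 4.18
position: [0.5361, 0.2951, 0.1516]
ee_rot: [-3.135, -0.177, -0.004]
force: [0.4, -0.4, 1.1]
width: 1.0
```

```bash
cat >> h.py <<'E'
def look(f,q,crop=None,k=2):
    W=arm.camera_info('wrist');im=snap('wrist',f)
    for d in arm.landmark_of('wrist',q)[:3]: print(q,np.round(d['at'],1),round(d['confidence'],2),ray(d['at'],W,.012).round(4)[0,:2])
    for d in arm.trace('wrist',q)[:2]: print(' box',d['box'],round(d['confidence'],2))
    if crop:
        l,t,r,b=crop; cv2.imwrite(f'pics/{f}c.png',cv2.resize(im[t:b,l:r],None,fx=k,fy=k,interpolation=cv2.INTER_CUBIC))
    np.save(f+'.npy',W,allow_pickle=True)
    return W,im
E
python3 - <<'E'
from h import *
look('w2','square',(180,30,480,290))
go(.535,.295,.15,.119)
E
```

```text
square [322.1 175.7] 0.74 [0.5356 0.2968]
 box [306.6, 162.7, 37.5, 54.7] 0.77
shift [-0.8 -0.1  1.3] turn [-0.001 -0.003 -0.006] pos [0.5358 0.295  0.1513] t 4.33 w 1.003 F [ 0.7  0.8 -0.2]
```

View pics/w2c.png

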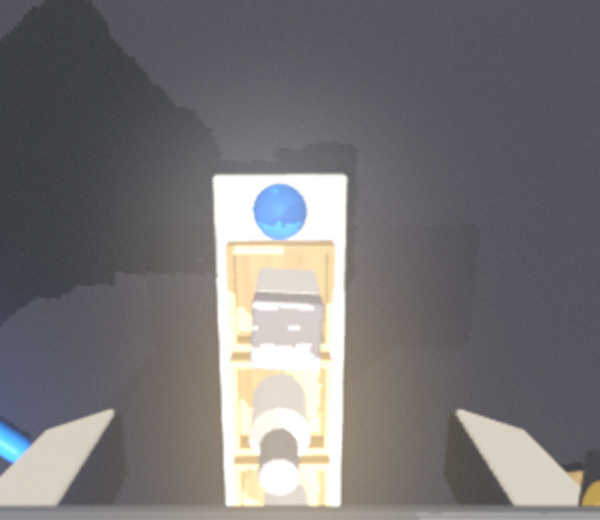

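Run:
```python
from h import *
W=np.load('w2.npy',allow_pickle=True).item()
print(ray([[323,193.5]],W,.09))
P=place((.5356,.2960,.125),[[a,b,.09] for a,b in((-.016,-.016),(.016,-.016),(.016,.016),(-.016,.016))])
print((project(P,W)-[180,30])*2, (project([[.5356,.296,.012]],W)))
go(.5355,.296,.061,.122)
```

```text
[[0.5358841  0.29926299 0.09      ]]
[[249.24544564 368.4519426 ]
 [320.57281789 367.62928781]
 [321.06195493 298.25562394]
 [247.14781333 299.11313911]] [[322.02546959 176.41264026]]
shift [-0.4 -0.9 90.3] turn [-0.001 -0.003 -0.009] pos [0.5358 0.295  0.1513] t 4.33 w 1.003 F [ 0.7  0.8 -0.2]
```

Request:
{"fn": "jog_arm", "kwargs": {"commands": [{"translation": [0,-3,30]},{"translation": [0,-3,60]},{"translation": [0,-3,80]},{"translation": [0,-3,90]},{"translation": [0,-3,90]},{"translation": [0,-3,90]},{"translation": [0,-3,90]}]}}

```text
schema error: expected keys translation, turn
```

Request:
{"fn": "jog_arm", "kwargs": {"commands": [{"translation": [0,0,0]},{"translation": [0,0,0]},{"translation": [0,0,0]},{"translation": [0,0,0]},{"translation": [0,0,0]},{"translation": [0,0,0]},{"translation": [0,0,0]},{"translation": [0,0,0]},{"translation": [0,0,0]},{"translation": [0,0,0]},{"translation": [0,0,0]},{"translation": [0,0,0]}], "claw": 1, "grip_force": 20}}

```text
schema error: expected keys translation, turn
```

Request:
{"fn": "jog_arm", "kwargs": {"commands": [{"translation": [0,-3,30],"turn": [0,0,0]},{"translation": [0,-3,60],"turn": [0,0,0]},{"translation": [0,-3,80],"turn": [0,0,0]},{"translation": [0,-3,90],"turn": [0,0,0]},{"translation": [0,-3,90],"turn": [0,0,0]},{"translation": [0,-3,90],"turn": [0,0,0]}]}}

```text
clock: 4.83
position: [0.5349, 0.2981, 0.0603]
ee_rot: [-3.136, -0.179, -0.001]
force: [0.7, -0.2, 0.2]
width: 0.999
```

Request:
{"fn": "jog_arm", "kwargs": {"commands": [{"translation": [0,0,0],"turn": [0,0,0]},{"translation": [0,0,0],"turn": [0,0,0]},{"translation": [0,0,0],"turn": [0,0,0]},{"translation": [0,0,0],"turn": [0,0,0]},{"translation": [0,0,0],"turn": [0,0,0]},{"translation": [0,0,0],"turn": [0,0,0]},{"translation": [0,0,0],"turn": [0,0,0]},{"translation": [0,0,0],"turn": [0,0,0]}], "claw": 1, "grip_force": 20}}

```text
clock: 5.5
position: [0.5344, 0.2976, 0.0594]
ee_rot: [3.136, 0.179, -0.0]
force: [-0.8, 0.7, 1.0]
width: 0.471
```

```bash
python3 -c "
from h import *
r=[.5356,-.2403,-.06017]
for y in(.096,.032,-.032,-.096): print(place(r,[[0,y]]))
go(.536,.298,.2,.122)"
```

```text
[[ 0.54137284 -0.14447373  0.        ]]
[[ 0.53752428 -0.20835791  0.        ]]
[[ 0.53367572 -0.27224209  0.        ]]
[[ 0.52982716 -0.33612627  0.        ]]
shift [ 1.600e+00 -1.000e-01 -1.406e+02] turn [ 0.     0.    -0.008] pos [0.5344 0.2976 0.0594] t 5.5 w 0.471 F [-0.8  0.7  1. ]
```

Request:
{"fn": "jog_arm", "kwargs": {"commands": [{"translation": [0,0,0],"turn": [0,0,0]},{"translation": [0,0,0],"turn": [0,0,0]},{"translation": [0,0,0],"turn": [0,0,0]},{"translation": [0,0,0],"turn": [0,0,0]},{"translation": [0,0,0],"turn": [0,0,0]}]}}

```text
clock: 5.92
position: [0.5344, 0.2977, 0.0594]
ee_rot: [3.136, 0.179, -0.0]
force: [-0.5, -0.0, 0.1]
width: 0.106
```

Request:
{"fn": "jog_arm", "kwargs": {"commands": [{"translation": [0,0,-15],"turn": [0,0,0]},{"translation": [0,0,-40],"turn": [0,0,0]},{"translation": [0,0,-75],"turn": [0,0,0]},{"translation": [0,0,-110],"turn": [0,0,0]},{"translation": [0,0,-130],"turn": [0,0,0]},{"translation": [0,0,-140],"turn": [0,0,0]},{"translation": [0,0,-140],"turn": [0,0,0]}]}}

```text
clock: 6.5
position: [0.5354, 0.2986, 0.2017]
ee_rot: [-3.135, -0.178, -0.005]
force: [0.1, -0.9, -0.8]
width: 0.002
```

```bash
python3 -c "
from h import *
go(.53,-.336,.2,-.06)"
```

```text
shift [-7.730e+01  6.299e+02  5.000e-01] turn [-0.002 -0.003  0.174] pos [0.5354 0.2986 0.2017] t 6.5 w 0.002 F [ 0.1 -0.9 -0.8]
```

Run:
```python
from h import *
look('w3','square',(180,30,480,290))
im=snap('scene','s3'); cv2.imwrite('pics/s3c.png',cv2.resize(im[100:240,330:530],None,fx=4,fy=4,interpolation=2))
t=snap('top','t3'); cv2.imwrite('pics/t3c.png',cv2.resize(t[160:240,140:300],None,fx=4,fy=4,interpolation=2))
for c in('scene','top'): print([(d['at'],d['confidence'],ray(d['at'],arm.camera_info(c),.012)[0,:2]) for d in arm.landmark_of(c,'square')])
```

```text
square [322.9 169.4] 0.89 [0.5366 0.297 ]
 box [307.7, 156.4, 30.7, 45.1] 0.72
[([452.2, 173.1], 0.64, array([0.52928837, 0.29976526]))]
[([193.7, 204.7], 0.61, array([0.53233728, 0.28900047]))]
```

View pics/w3c.png

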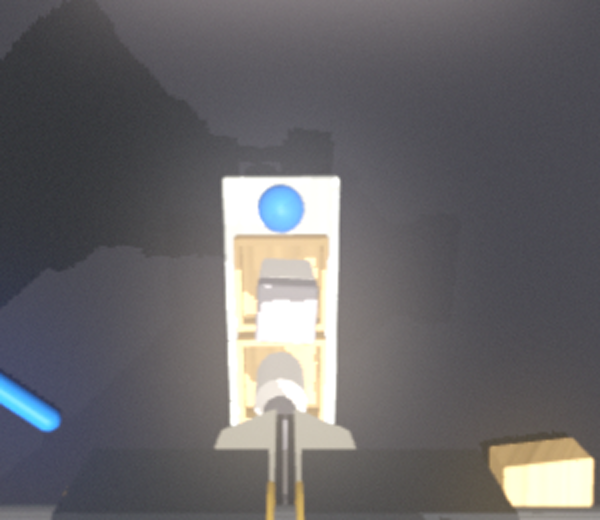

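View pics/s3c.png

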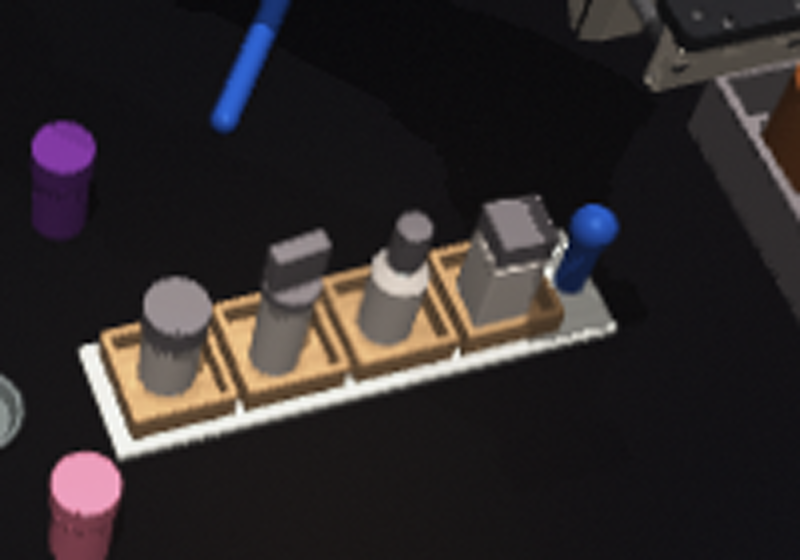

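Run:
```python
from h import *
s=arm.observe();p=s['position'];print(p,s['ee_rot'],s['joints'])
for c in('scene','top','wrist'):
    i=arm.camera_info(c);print(c,project([p,p+[0,0,.06]],i).round(1).tolist(),i['eye'],i['rotation'])
a=cv2.imread('pics/s3.png');b=cv2.imread('pics/t3.png')
c=np.hstack([cv2.resize(a[20:220,440:640],(400,400)),cv2.resize(b[100:300,100:300],(400,400))]);cv2.imwrite('pics/st3.png',c)
```

```text
[0.53384454 0.29725271 0.19796458] [ 3.13545248  0.17905405 -0.00327876] [-0.15784478  0.48891645 -0.65308751  1.55083147  0.30941454  1.20972934
 -0.75094778]
scene [[473.1, 121.1], [481.4, 99.9]] [ 1.09409951 -0.09408849  0.9290768 ] [0.44702746 0.39804375 1.3752679 ]
top [[165.6, 197.4], [155.7, 194.7]] [ 0.44830455 -0.01062446  1.18565091] [ 0.06687762 -0.06274283 -1.58026966]
wrist [[323.1, 224.7], [323.2, 270.5]] [0.52424227 0.37828171 0.39461282] [-0.30777266 -0.0157063   0.11437454]
```

View pics/st3.png

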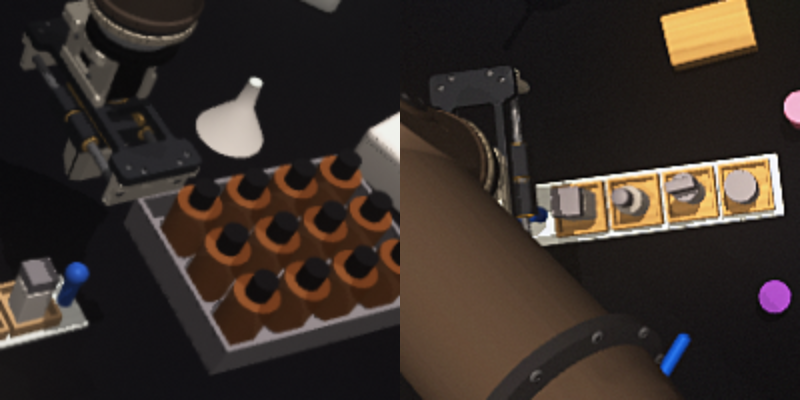

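Run:
```python
from h import *
a=cv2.imread('pics/s3.png');b=cv2.imread('pics/w3.png')
def m(im,x,y,w,h,k,pt):
    c=cv2.resize(im[y:y+h,x:x+w],None,fx=k,fy=k,interpolation=2);c=np.clip(c.astype(float)*1.8,0,255).astype(np.uint8)
    cv2.drawMarker(c,tuple(int((v-o+.5)*k) for v,o in zip(pt,(x,y))),(0,255,0),0,14,1);return c
cv2.imwrite('pics/m3.png',np.hstack([m(a,430,50,100,100,4,(473.1,121.1)),m(b,270,170,100,100,4,(323.1,224.7))]))
```

```text
(no output)
```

View pics/m3.png

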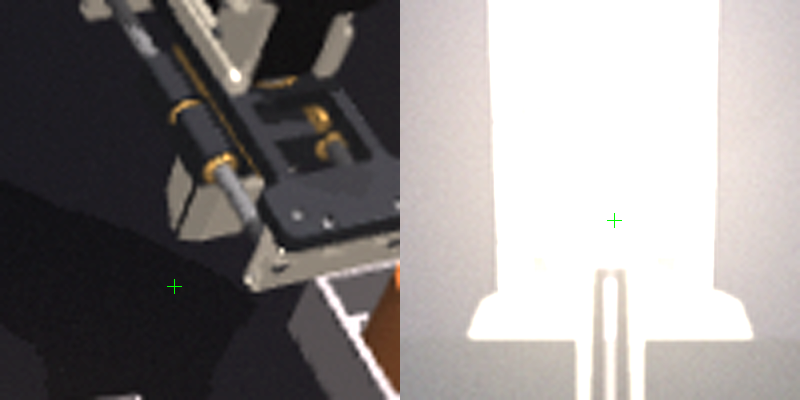

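Run:
```python
from h import *
W=np.load('w3.npy',allow_pickle=True).item();S=arm.camera_info('scene')
p=np.array([.5354,.2986,.2017]);t=np.array([np.cos(.119),np.sin(.119),0]);n=np.array([-np.sin(.119),np.cos(.119),0])
for d in(0,.019,.03,.04,.05):
    q=p+[0,0,d]
    print(d,project([q,q+n*.0095,q+n*.0095-t*.019,q+n*.0095+t*.019],W).round(1).tolist(),((project([q],S)-[430,50])*4).round(0).tolist())
```

```text
0 [[323.1, 224.7], [323.1, 211.8], [295.2, 212.0], [351.0, 211.7]] [[178.0, 281.0]]
0.019 [[323.4, 236.2], [323.3, 222.3], [292.8, 222.4], [353.8, 222.1]] [[188.0, 255.0]]
0.03 [[323.5, 243.9], [323.4, 229.3], [291.2, 229.4], [355.7, 229.1]] [[195.0, 240.0]]
0.04 [[323.6, 251.7], [323.6, 236.4], [289.5, 236.6], [357.7, 236.2]] [[200.0, 226.0]]
0.05 [[323.8, 260.5], [323.7, 244.3], [287.6, 244.5], [359.8, 244.1]] [[206.0, 211.0]]
```

Request:
{"fn": "jog_arm", "kwargs": {"commands": [{"translation": [1,-1,20],"turn": [0,0,0]},{"translation": [1,-1,40],"turn": [0,0,0]},{"translation": [1,-1,40],"turn": [0,0,0]},{"translation": [1,-1,40],"turn": [0,0,0]},{"translation": [1,-1,50],"turn": [0,0,0]},{"translation": [1,-1,60],"turn": [0,0,0]},{"translation": [1,-1,70],"turn": [0,0,0]},{"translation": [1,-1,70],"turn": [0,0,0]},{"translation": [1,-1,70],"turn": [0,0,0]},{"translation": [1,-1,70],"turn": [0,0,0]},{"translation": [1,-1,70],"turn": [0,0,0]}], "claw": -0.5}}

```text
clock: 7.77
position: [0.5355, 0.2991, 0.1299]
ee_rot: [-3.136, -0.179, -0.001]
force: [-0.3, 0.3, -0.7]
width: 0.732
```

Request:
{"fn": "jog_arm", "kwargs": {"commands": [{"translation": [0,0,30],"turn": [0,0,0]},{"translation": [0,0,60],"turn": [0,0,0]},{"translation": [0,0,85],"turn": [0,0,0]},{"translation": [0,0,100],"turn": [0,0,0]},{"translation": [0,0,100],"turn": [0,0,0]},{"translation": [0,0,100],"turn": [0,0,0]}]}}

```text
clock: 8.27
position: [0.5351, 0.2989, 0.0295]
ee_rot: [3.136, 0.179, -0.001]
force: [0.2, 0.4, 0.2]
width: 0.75
```

Request:
{"fn": "jog_arm", "kwargs": {"commands": [{"translation": [0,0,0],"turn": [0,0,0]},{"translation": [0,0,0],"turn": [0,0,0]},{"translation": [0,0,0],"turn": [0,0,0]},{"translation": [0,0,0],"turn": [0,0,0]},{"translation": [0,0,0],"turn": [0,0,0]},{"translation": [0,0,0],"turn": [0,0,0]},{"translation": [0,0,0],"turn": [0,0,0]},{"translation": [0,0,0],"turn": [0,0,0]},{"translation": [0,0,0],"turn": [0,0,0]},{"translation": [0,0,0],"turn": [0,0,0]}], "claw": 1}}

```text
clock: 9.1
position: [0.5354, 0.299, 0.0297]
ee_rot: [-3.136, -0.179, -0.001]
force: [0.8, -0.7, 3.5]
width: 0.348
```

Request:
{"fn": "jog_arm", "kwargs": {"commands": [{"translation": [0,0,-10],"turn": [0,0,0]},{"translation": [0,0,-35],"turn": [0,0,0]},{"translation": [0,0,-70],"turn": [0,0,0]},{"translation": [0,0,-105],"turn": [0,0,0]},{"translation": [0,0,-135],"turn": [0,0,0]},{"translation": [0,0,-150],"turn": [0,0,0]},{"translation": [0,0,-150],"turn": [0,0,0]}]}}

```text
clock: 9.68
position: [0.5367, 0.3005, 0.1841]
ee_rot: [-3.133, -0.179, -0.009]
force: [0.6, 1.4, -0.9]
width: 0.351
```

```bash
python3 -c "
from h import *
go(.53,-.336,.18,-.06)"
```

```text
shift [-79.1 631.6   1.8] turn [-0.003 -0.005  0.174] pos [0.5367 0.3005 0.1841] t 9.68 w 0.351 F [ 0.6  1.4 -0.9]
```

Request:
{"fn": "jog_arm", "kwargs": {"commands": [{"translation": [-2,15,0],"turn": [0,0,0.01]},{"translation": [-6,45,0],"turn": [0,0,0.02]},{"translation": [-10,80,0],"turn": [0,0,0.03]},{"translation": [-15,118,0],"turn": [0,0,0.04]},{"translation": [-20,156,0],"turn": [0,0,0.05]},{"translation": [-24,194,0],"turn": [0,0,0.06]},{"translation": [-29,232,0],"turn": [0,0,0.07]},{"translation": [-34,270,0],"turn": [0,0,0.08]},{"translation": [-39,308,0],"turn": [0,0,0.1]},{"translation": [-43,346,0],"turn": [0,0,0.12]},{"translation": [-48,384,0],"turn": [0,0,0.14]},{"translation": [-53,422,0],"turn": [0,0,0.174]}]}}

```text
clock: 10.68
position: [0.5294, -0.1284, 0.1788]
ee_rot: [-3.14, 0.096, 0.002]
force: [0.8, 0.6, -0.0]
width: 0.35
```

```bash
python3 -c "
from h import *
go(.53,-.336,.18,-.06)"
```

```text
shift [ 13.2 207.2  -1.3] turn [-0.     0.001 -0.001] pos [ 0.5294 -0.1284  0.1788] t 10.68 w 0.35 F [ 0.8  0.6 -0. ]
```

Request:
{"fn": "jog_arm", "kwargs": {"commands": [{"translation": [2,35,0],"turn": [0,0,0]},{"translation": [5,72,0],"turn": [0,0,0]},{"translation": [8,110,0],"turn": [0,0,0]},{"translation": [10,148,0],"turn": [0,0,0]},{"translation": [12,180,0],"turn": [0,0,0]},{"translation": [13,200,0],"turn": [0,0,0]},{"translation": [13,207,0],"turn": [0,0,0]},{"translation": [13,207,0],"turn": [0,0,0]},{"translation": [13,207,0],"turn": [0,0,0]}]}}

```text
clock: 11.43
position: [0.5309, -0.3325, 0.1787]
ee_rot: [-3.139, 0.094, 0.001]
force: [-0.4, 1.4, -0.1]
width: 0.354
```

Run:
```python
from h import *
W,im=look('w4','rack',(180,0,480,290))
r=[.5356,-.2403,-.06017]
L=[[x,y,.028] for y in(.128,.064,0,-.064,-.128) for x in(-.0295,.0295)]
c=cv2.imread('pics/w4c.png')
for p in (project(place(r,L+[[0,.146,.066]]),W)+.5-[180,0])*2: cv2.drawMarker(c,tuple(p.astype(int).tolist()),(0,0,255),0,12,1)
cv2.imwrite('pics/w4c.png',c)
go(.53,-.336,.18,-.06)
```

```text
rack [318.4  91.1] 0.58 [ 0.5315 -0.2403]
 box [286.4, 0.0, 73.6, 205.5] 0.86
shift [-1.4  4.5 -0.5] turn [-0.001 -0.     0.003] pos [ 0.5316 -0.3316  0.1795] t 11.58 w 0.347 F [0.9 0.4 0. ]
```

View pics/w4c.png

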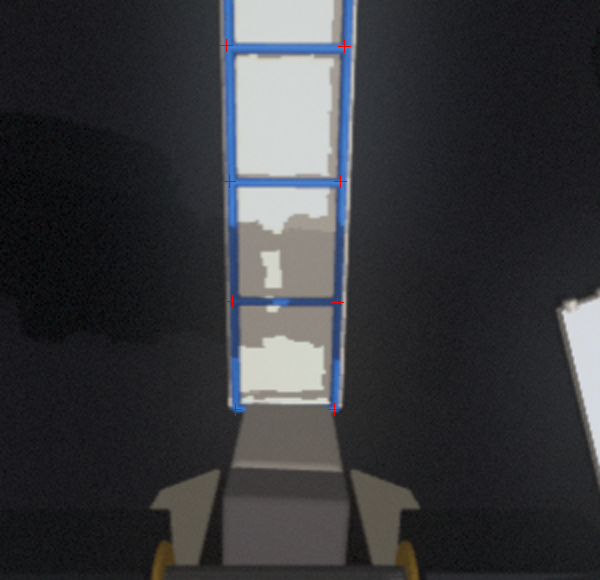

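Request:
{"fn": "jog_arm", "kwargs": {"commands": [{"translation": [-1,4,15],"turn": [0,0,0]},{"translation": [-1,4,45],"turn": [0,0,0]},{"translation": [-1,4,75],"turn": [0,0,0]},{"translation": [-1,4,105],"turn": [0,0,0]},{"translation": [-1,4,130],"turn": [0,0,0]},{"translation": [-1,4,142],"turn": [0,0,0]},{"translation": [-1,4,150],"turn": [0,0,0]},{"translation": [-1,4,152],"turn": [0,0,0]},{"translation": [-1,4,152],"turn": [0,0,0]},{"translation": [-1,4,152],"turn": [0,0,0]}]}}

```text
clock: 12.42
position: [0.5311, -0.338, 0.0289]
ee_rot: [3.139, -0.094, 0.003]
force: [-0.4, -1.5, -0.6]
width: 0.35
```

Run:
```python
from h import *
go(.53,-.336,.0237,-.06)
```

```text
shift [-1.2 -2.   5.2] turn [ 0.001 -0.002  0.   ] pos [ 0.5311 -0.338   0.0289] t 12.42 w 0.35 F [-0.4 -1.5 -0.6]
```

Creep down until contact.

Request:
{"fn": "jog_arm", "kwargs": {"commands": [{"translation": [-1,-1,2],"turn": [0,0,0]},{"translation": [-1,-1,4],"turn": [0,0,0]},{"translation": [-1,-1,5],"turn": [0,0,0]},{"translation": [-1,-1,5],"turn": [0,0,0]},{"translation": [-1,-1,5],"turn": [0,0,0]}]}}

```text
clock: 12.83
position: [0.5299, -0.3369, 0.0235]
ee_rot: [3.14, -0.094, 0.003]
force: [0.3, 0.7, 6.5]
width: 0.352
```

Request:
{"fn": "jog_arm", "kwargs": {"commands": [{"translation": [0,0,0],"turn": [0,0,0]},{"translation": [0,0,0],"turn": [0,0,0]},{"translation": [0,0,0],"turn": [0,0,0]},{"translation": [0,0,0],"turn": [0,0,0]},{"translation": [0,0,0],"turn": [0,0,0]},{"translation": [0,0,0],"turn": [0,0,0]}], "claw": -0.5}}

```text
clock: 13.33
position: [0.5289, -0.3368, 0.0223]
ee_rot: [-3.14, 0.094, 0.0]
force: [0.1, 0.5, -0.7]
width: 0.724
```

Request:
{"fn": "jog_arm", "kwargs": {"commands": [{"translation": [0,0,-20],"turn": [0,0,0]},{"translation": [0,0,-55],"turn": [0,0,0]},{"translation": [0,0,-95],"turn": [0,0,0]},{"translation": [0,0,-130],"turn": [0,0,0]},{"translation": [0,0,-150],"turn": [0,0,0]},{"translation": [0,0,-150],"turn": [0,0,0]}]}}

```text
clock: 13.83
position: [0.5318, -0.3377, 0.178]
ee_rot: [3.136, -0.094, 0.012]
force: [0.7, -0.7, -0.1]
width: 0.75
```

Run:
```python
from h import *
for d in arm.landmark_of('top','square'):print(d)
arm.get_image('scene')
for d in arm.landmark_of('scene','square'):print(d['at'],d['confidence'],ray(d['at'],arm.camera_info('scene'),.006))
go(.541,.232,.17,.119)
```

```text
{'at': [193.7, 204.7], 'confidence': 0.61}
[164.2, 214.2] 0.8 [[ 0.52930998 -0.34081399  0.006     ]]
shift [ -21.7 -568.5    1.8] turn [-0.     0.001 -0.179] pos [ 0.5285 -0.3367  0.1718] t 13.98 w 0.748 F [ 0.1 -0.1 -1.2]
```

Request:
{"fn": "jog_arm", "kwargs": {"commands": [{"translation": [-1,-20,0],"turn": [0,0,-0.02]},{"translation": [-2,-58,0],"turn": [0,0,-0.04]},{"translation": [-4,-98,0],"turn": [0,0,-0.06]},{"translation": [-5,-138,0],"turn": [0,0,-0.08]},{"translation": [-7,-178,0],"turn": [0,0,-0.1]},{"translation": [-8,-218,0],"turn": [0,0,-0.12]},{"translation": [-10,-258,0],"turn": [0,0,-0.14]},{"translation": [-11,-298,0],"turn": [0,0,-0.15]},{"translation": [-13,-338,0],"turn": [0,0,-0.16]},{"translation": [-14,-378,0],"turn": [0,0,-0.179]},{"translation": [-16,-418,0],"turn": [0,0,-0.179]},{"translation": [-17,-458,0],"turn": [0,0,-0.179]}]}}

```text
clock: 14.98
position: [0.5381, 0.1228, 0.1708]
ee_rot: [3.135, 0.187, -0.004]
force: [0.8, -1.3, -0.8]
width: 0.752
```

Run:
```python
from h import *
go(.541,.232,.17,.119)
```

```text
shift [  15.8 -108.1    0.7] turn [ 0.     0.003 -0.   ] pos [0.5381 0.1228 0.1708] t 14.98 w 0.752 F [ 0.8 -1.3 -0.8]
```

Request:
{"fn": "jog_arm", "kwargs": {"commands": [{"translation": [5,-35,0],"turn": [0,0,0]},{"translation": [10,-70,0],"turn": [0,0,0]},{"translation": [14,-95,0],"turn": [0,0,0]},{"translation": [16,-106,0],"turn": [0,0,0]},{"translation": [16,-106,0],"turn": [0,0,0]},{"translation": [16,-106,0],"turn": [0,0,0]},{"translation": [16,-106,0],"turn": [0,0,0]}]}}

```text
clock: 15.57
position: [0.5428, 0.2263, 0.1714]
ee_rot: [3.134, 0.184, -0.002]
force: [0.6, -0.8, -0.3]
width: 0.748
```

Run:
```python
from h import *
W,im=look('w5','dropper',(220,100,420,290),3)
look('w5','tall')
look('w5','pot')
go(.541,.232,.17,.119)
```

```text
dropper [320.9 169.6] 0.82 [0.5401 0.23  ]
 box [304.3, 153.3, 32.8, 46.5] 0.55
tall [322.3 260. ] 0.44 [0.5563 0.1114]
 box [307.5, 208.5, 31.5, 68.2] 0.7
pot [319.2 263.9] 0.73 [0.553  0.1062]
pot [371.9 305.3] 0.62 [0.6321 0.0515]
 box [365.5, 311.8, 35.7, 29.2] 0.88
 box [309.0, 254.7, 22.5, 27.6] 0.85
shift [-1.4 -3.9  2.5] turn [ 0.    -0.    -0.001] pos [0.5429 0.2283 0.1725] t 16.02 w 0.749 F [-0.2  0.6 -0.6]
```

View pics/w5c.png

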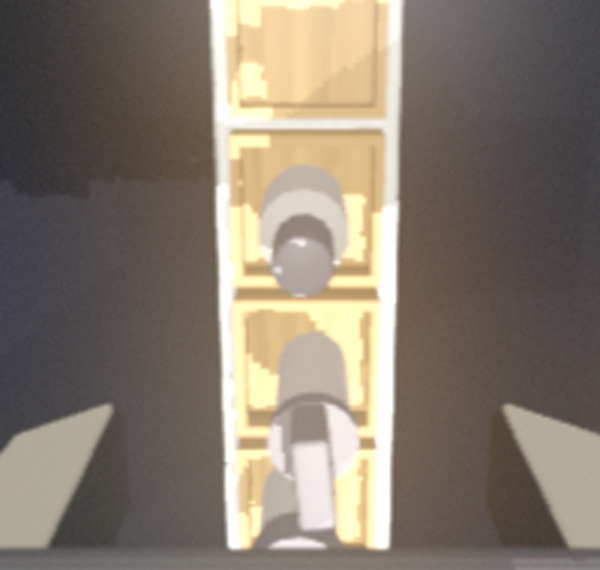

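Run:
```python
from h import *
W=np.load('w5.npy',allow_pickle=True).item()
o=lambda l:(np.array(l,float)+.5)/3-.5+[220,100]
print(ray(o([[303,268]]),W,.104)); w=ray(o([[295,443],[330,440],[333,525],[303,530]]),W,.116);print(w,w.mean(0))
d=(w[2]+w[3]-w[0]-w[1]);print('wing yaw',np.arctan2(d[0],-d[1]),'lens',np.linalg.norm(w[1]-w[0]),np.linalg.norm(w[2]-w[1]))
p=ray(o([[303,268]]),W,.104)[0];go(p[0],p[1],.05,.119)
```

```text
[[0.5403867  0.23356941 0.104     ]]
[[0.54407772 0.18182662 0.116     ]
 [0.55450651 0.1840793  0.116     ]
 [0.55911971 0.1550901  0.116     ]
 [0.55000782 0.15221134 0.116     ]] [0.55192794 0.16830184 0.116     ]
wing yaw 0.17800199444268244 lens 0.010669305314968229 0.02935396566269726
shift [ -1.9  -5.6 122.5] turn [ 0.    -0.    -0.001] pos [0.5429 0.2283 0.1725] t 16.02 w 0.749 F [-0.2  0.6 -0.6]
```

Request:
{"fn": "jog_arm", "kwargs": {"commands": [{"translation": [-2,-5,20],"turn": [0,0,0]},{"translation": [-2,-5,50],"turn": [0,0,0]},{"translation": [-2,-5,85],"turn": [0,0,0]},{"translation": [-2,-5,115],"turn": [0,0,0]},{"translation": [-2,-5,127],"turn": [0,0,0]},{"translation": [-2,-5,127],"turn": [0,0,0]},{"translation": [-2,-5,127],"turn": [0,0,0]}]}}

```text
clock: 16.6
position: [0.5404, 0.2337, 0.046]
ee_rot: [-3.136, -0.187, 0.0]
force: [0.6, -0.3, 0.5]
width: 0.75
```

Request:
{"fn": "jog_arm", "kwargs": {"commands": [{"translation": [0,0,0],"turn": [0,0,0]},{"translation": [0,0,0],"turn": [0,0,0]},{"translation": [0,0,0],"turn": [0,0,0]},{"translation": [0,0,0],"turn": [0,0,0]},{"translation": [0,0,0],"turn": [0,0,0]},{"translation": [0,0,0],"turn": [0,0,0]},{"translation": [0,0,0],"turn": [0,0,0]},{"translation": [0,0,0],"turn": [0,0,0]},{"translation": [0,0,0],"turn": [0,0,0]},{"translation": [0,0,0],"turn": [0,0,0]},{"translation": [0,0,0],"turn": [0,0,0]}], "claw": 1, "grip_force": 20}}

```text
clock: 17.52
position: [0.5402, 0.2333, 0.0454]
ee_rot: [3.136, 0.187, -0.0]
force: [-0.7, -0.1, 0.1]
width: 0.21
```

Request:
{"fn": "jog_arm", "kwargs": {"commands": [{"translation": [0,0,-5],"turn": [0,0,0]},{"translation": [0,0,-25],"turn": [0,0,0]},{"translation": [0,0,-60],"turn": [0,0,0]},{"translation": [0,0,-100],"turn": [0,0,0]},{"translation": [0,0,-130],"turn": [0,0,0]},{"translation": [0,0,-145],"turn": [0,0,0]},{"translation": [0,0,-145],"turn": [0,0,0]}]}}

```text
clock: 18.1
position: [0.542, 0.2349, 0.195]
ee_rot: [-3.133, -0.187, -0.01]
force: [0.2, 0.7, -0.9]
width: 0.209
```

Run:
```python
from h import *
go(.534,-.272,.19,-.06)
```

```text
shift [-68.1 502.4   3.4] turn [-0.003 -0.006  0.179] pos [0.542  0.2349 0.195 ] t 18.1 w 0.209 F [ 0.2  0.7 -0.9]
```

Request:
{"fn": "jog_arm", "kwargs": {"commands": [{"translation": [-2,15,0],"turn": [0,0,0.01]},{"translation": [-6,45,0],"turn": [0,0,0.02]},{"translation": [-11,83,0],"turn": [0,0,0.04]},{"translation": [-16,121,0],"turn": [0,0,0.05]},{"translation": [-21,159,0],"turn": [0,0,0.06]},{"translation": [-26,197,0],"turn": [0,0,0.08]},{"translation": [-31,235,0],"turn": [0,0,0.1]},{"translation": [-37,273,0],"turn": [0,0,0.12]},{"translation": [-42,311,0],"turn": [0,0,0.14]},{"translation": [-47,349,0],"turn": [0,0,0.16]},{"translation": [-52,387,0],"turn": [0,0,0.174]},{"translation": [-57,425,0],"turn": [0,0,0.179]}]}}

```text
clock: 19.1
position: [0.533, -0.1973, 0.1896]
ee_rot: [-3.14, 0.096, 0.002]
force: [1.0, 1.0, 0.1]
width: 0.212
```

Run:
```python
from h import *
go(.534,-.272,.19,-.06)
```

```text
shift [ 5.5 74.5 -0.4] turn [-0.     0.001 -0.001] pos [ 0.533  -0.1973  0.1896] t 19.1 w 0.212 F [1.  1.  0.1]
```

Request:
{"fn": "jog_arm", "kwargs": {"commands": [{"translation": [2,30,0],"turn": [0,0,0]},{"translation": [4,56,0],"turn": [0,0,0]},{"translation": [5,72,0],"turn": [0,0,0]},{"translation": [5,75,0],"turn": [0,0,0]},{"translation": [5,75,0],"turn": [0,0,0]},{"translation": [5,75,0],"turn": [0,0,0]},{"translation": [5,75,0],"turn": [0,0,0]},{"translation": [5,75,0],"turn": [0,0,0]},{"translation": [5,75,0],"turn": [0,0,0]}]}}

```text
clock: 19.85
position: [0.5348, -0.2694, 0.1906]
ee_rot: [-3.14, 0.092, -0.0]
force: [0.1, -0.4, -0.5]
width: 0.211
```

Run:
```python
from h import *
W,im=look('w6','dropper')
go(.534,-.272,.0394,-.06)
```

```text
dropper [320.3 209.3] 0.9 [ 0.529  -0.3215]
 box [297.1, 191.1, 51.2, 89.4] 0.82
shift [ -0.6   1.9 151.2] turn [ 0.    -0.     0.001] pos [ 0.5347 -0.2701  0.1906] t 20.0 w 0.213 F [-0.5 -0.1 -0.1]
```

Request:
{"fn": "jog_arm", "kwargs": {"commands": [{"translation": [-1,2,15],"turn": [0,0,0]},{"translation": [-1,2,45],"turn": [0,0,0]},{"translation": [-1,2,75],"turn": [0,0,0]},{"translation": [-1,2,105],"turn": [0,0,0]},{"translation": [-1,2,130],"turn": [0,0,0]},{"translation": [-1,2,142],"turn": [0,0,0]},{"translation": [-1,2,146],"turn": [0,0,0]},{"translation": [-1,2,147],"turn": [0,0,0]},{"translation": [-1,2,147],"turn": [0,0,0]},{"translation": [-1,2,147],"turn": [0,0,0]}]}}

```text
clock: 20.83
position: [0.5347, -0.2729, 0.0451]
ee_rot: [3.139, -0.094, 0.004]
force: [1.3, -0.0, -0.4]
width: 0.21
```

Request:
{"fn": "jog_arm", "kwargs": {"commands": [{"translation": [0,0,2],"turn": [0,0,0]},{"translation": [0,0,3],"turn": [0,0,0]},{"translation": [0,0,4],"turn": [0,0,0]},{"translation": [0,0,4],"turn": [0,0,0]}]}}

```text
clock: 21.17
position: [0.5334, -0.2727, 0.0396]
ee_rot: [3.14, -0.094, 0.0]
force: [-0.5, 0.5, 0.1]
width: 0.207
```

Request:
{"fn": "jog_arm", "kwargs": {"commands": [{"translation": [0,0,1],"turn": [0,0,0]},{"translation": [0,0,1],"turn": [0,0,0]},{"translation": [0,0,1],"turn": [0,0,0]}]}}

```text
clock: 21.42
position: [0.5338, -0.2728, 0.0393]
ee_rot: [3.139, -0.094, 0.001]
force: [-2.9, 0.3, 7.4]
width: 0.212
```

Request:
{"fn": "jog_arm", "kwargs": {"commands": [{"translation": [0,0,0],"turn": [0,0,0]},{"translation": [0,0,0],"turn": [0,0,0]},{"translation": [0,0,0],"turn": [0,0,0]},{"translation": [0,0,0],"turn": [0,0,0]},{"translation": [0,0,0],"turn": [0,0,0]},{"translation": [0,0,0],"turn": [0,0,0]}], "claw": -0.5}}

```text
clock: 21.92
position: [0.5334, -0.2725, 0.0383]
ee_rot: [-3.14, 0.094, 0.0]
force: [0.8, -0.2, 0.3]
width: 0.596
```

Request:
{"fn": "jog_arm", "kwargs": {"commands": [{"translation": [0,0,-20],"turn": [0,0,0]},{"translation": [0,0,-55],"turn": [0,0,0]},{"translation": [0,0,-95],"turn": [0,0,0]},{"translation": [0,0,-130],"turn": [0,0,0]},{"translation": [0,0,-140],"turn": [0,0,0]},{"translation": [0,0,-140],"turn": [0,0,0]}]}}

```text
clock: 22.42
position: [0.5356, -0.2732, 0.1822]
ee_rot: [3.138, -0.095, 0.009]
force: [0.0, -0.2, -0.6]
width: 0.749
```

Run:
```python
from h import *
snap('scene','s7')
for q in('square','dropper'):
  for d in arm.landmark_of('scene',q):print(q,d['at'],d['confidence'],ray(d['at'],arm.camera_info('scene'),.006))
  for d in arm.trace('scene',q):print(d['box'],d['confidence'])
go(.551,.168,.18,.17)
```

```text
square [192.7, 210.5] 0.7 [[ 0.52988934 -0.27858479  0.006     ]]
square [164.0, 213.9] 0.62 [[ 0.52848827 -0.34125243  0.006     ]]
dropper [193.4, 211.1] 0.76 [[ 0.53163358 -0.27711099  0.006     ]]
[181.0, 186.7, 26.5, 29.1] 0.56
shift [  -7.9 -440.6   -2.9] turn [-0.001  0.003 -0.23 ] pos [ 0.5324 -0.2723  0.1767] t 22.67 w 0.749 F [0.1 0.  0.3]
```

Request:
{"fn": "jog_arm", "kwargs": {"commands": [{"translation": [0,-20,-3],"turn": [0,0,-0.02]},{"translation": [-1,-58,-3],"turn": [0,0,-0.04]},{"translation": [-2,-98,-3],"turn": [0,0,-0.06]},{"translation": [-2,-138,-3],"turn": [0,0,-0.08]},{"translation": [-3,-178,-3],"turn": [0,0,-0.1]},{"translation": [-4,-218,-3],"turn": [0,0,-0.12]},{"translation": [-5,-258,-3],"turn": [0,0,-0.14]},{"translation": [-5,-298,-3],"turn": [0,0,-0.16]},{"translation": [-6,-338,-3],"turn": [0,0,-0.18]},{"translation": [-7,-378,-3],"turn": [0,0,-0.2]},{"translation": [-8,-410,-3],"turn": [0,0,-0.23]},{"translation": [-8,-430,-3],"turn": [0,0,-0.23]}]}}

```text
clock: 23.67
position: [0.5495, 0.1623, 0.1807]
ee_rot: [-3.127, -0.277, 0.002]
force: [0.4, 0.0, -0.1]
width: 0.753
```

Request:
{"fn": "jog_arm", "kwargs": {"commands": [{"translation": [3,-11,0],"turn": [0,0,0]},{"translation": [3,-11,0],"turn": [0,0,0]},{"translation": [3,-11,0],"turn": [0,0,0]},{"translation": [3,-11,0],"turn": [0,0,0]},{"translation": [3,-11,0],"turn": [0,0,0]}]}}

```text
clock: 24.08
position: [0.5527, 0.1661, 0.1811]
ee_rot: [3.129, 0.262, -0.001]
force: [-0.2, 0.5, 0.3]
width: 0.75
```

Run:
```python
from h import *
W,im=look('w8','tall',(240,120,400,270),4)
go(.551,.168,.18,.17)
```

```text
tall [322.2 169.9] 0.62 [0.5517 0.1677]
 box [306.1, 156.1, 32.1, 56.6] 0.84
shift [-1.4 -1.2  1.4] turn [ 0.001 -0.    -0.002] pos [0.5526 0.1671 0.1814] t 24.23 w 0.752 F [-0.2 -0.2 -0.1]
```

View pics/w8c.png

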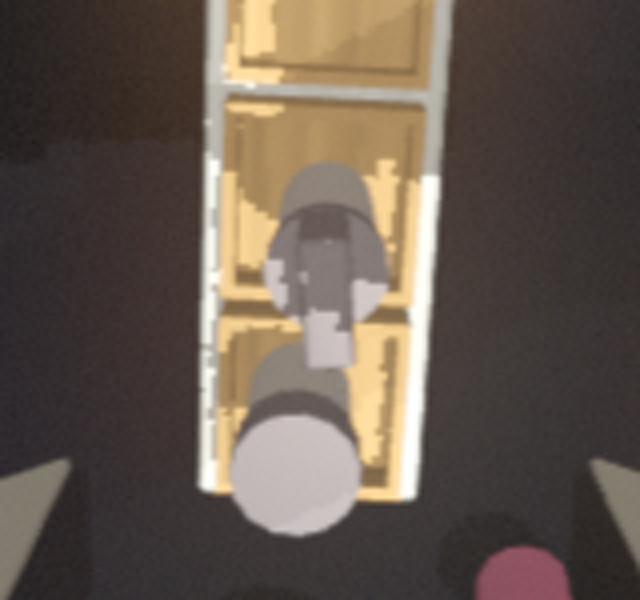

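Run:
```python
from h import *
W=np.load('w8.npy',allow_pickle=True).item()
o=lambda l:(np.array(l,float)+.5)/4-.5+[240,120]
w=ray(o([[302,240],[352,240],[354,364],[306,368]]),W,.116);print(w.round(4),w.mean(0))
d=(w[2]+w[3]-w[0]-w[1]);print('yaw',np.arctan2(d[0],-d[1]),np.linalg.norm(w[1]-w[0]),np.linalg.norm(w[2]-w[1]))
print('pot',ray(o([[296,475]]),W,.078))
go(w[:,0].mean(),w[:,1].mean(),.057,np.arctan2(d[0],-d[1]))
```

```text
[[0.5432 0.1805 0.116 ]
 [0.554  0.1824 0.116 ]
 [0.5595 0.1539 0.116 ]
 [0.5489 0.1512 0.116 ]] [0.55141937 0.16700033 0.116     ]
yaw 0.19028214004992713 0.010970347599491325 0.028923400130867714
pot [[0.55272537 0.10685509 0.078     ]]
shift [ -1.2  -0.2 124.4] turn [ 0.001 -0.    -0.022] pos [0.5526 0.1671 0.1814] t 24.23 w 0.752 F [-0.2 -0.2 -0.1]
```

Request:
{"fn": "jog_arm", "kwargs": {"commands": [{"translation": [-1,0,20],"turn": [0,0,-0.02]},{"translation": [-1,0,50],"turn": [0,0,-0.02]},{"translation": [-1,0,85],"turn": [0,0,-0.02]},{"translation": [-1,0,115],"turn": [0,0,-0.02]},{"translation": [-1,0,124],"turn": [0,0,-0.02]},{"translation": [-1,0,124],"turn": [0,0,-0.02]},{"translation": [-1,0,124],"turn": [0,0,-0.02]}]}}

```text
clock: 24.82
position: [0.5518, 0.1684, 0.0583]
ee_rot: [-3.127, -0.298, -0.001]
force: [0.0, -0.7, 1.5]
width: 0.75
```

Request:
{"fn": "jog_arm", "kwargs": {"commands": [{"translation": [0,0,0],"turn": [0,0,0]},{"translation": [0,0,0],"turn": [0,0,0]},{"translation": [0,0,0],"turn": [0,0,0]},{"translation": [0,0,0],"turn": [0,0,0]},{"translation": [0,0,0],"turn": [0,0,0]},{"translation": [0,0,0],"turn": [0,0,0]},{"translation": [0,0,0],"turn": [0,0,0]},{"translation": [0,0,0],"turn": [0,0,0]},{"translation": [0,0,0],"turn": [0,0,0]},{"translation": [0,0,0],"turn": [0,0,0]},{"translation": [0,0,0],"turn": [0,0,0]},{"translation": [0,0,0],"turn": [0,0,0]}], "claw": 1, "grip_force": 20}}

```text
clock: 25.82
position: [0.5513, 0.1683, 0.0574]
ee_rot: [3.127, 0.298, -0.0]
force: [-1.3, 0.0, -0.1]
width: 0.128
```

Request:
{"fn": "jog_arm", "kwargs": {"commands": [{"translation": [0,0,-5],"turn": [0,0,0]},{"translation": [0,0,-25],"turn": [0,0,0]},{"translation": [0,0,-60],"turn": [0,0,0]},{"translation": [0,0,-100],"turn": [0,0,0]},{"translation": [0,0,-130],"turn": [0,0,0]},{"translation": [0,0,-140],"turn": [0,0,0]},{"translation": [0,0,-140],"turn": [0,0,0]}]}}

```text
clock: 26.4
position: [0.5529, 0.1694, 0.2007]
ee_rot: [-3.126, -0.298, -0.008]
force: [0.8, 0.2, -1.3]
width: 0.131
```

Run:
```python
from h import *
go(.5375,-.208,.197,-.06)
```

```text
shift [-86.4 367.7   3. ] turn [-0.001 -0.005  0.25 ] pos [0.5529 0.1694 0.2007] t 26.4 w 0.131 F [ 0.8  0.2 -1.3]
```

Request:
{"fn": "jog_arm", "kwargs": {"commands": [{"translation": [-3,15,0],"turn": [0,0,0.02]},{"translation": [-10,45,0],"turn": [0,0,0.05]},{"translation": [-19,82,0],"turn": [0,0,0.08]},{"translation": [-28,119,0],"turn": [0,0,0.11]},{"translation": [-36,156,0],"turn": [0,0,0.14]},{"translation": [-45,193,0],"turn": [0,0,0.17]},{"translation": [-54,230,0],"turn": [0,0,0.2]},{"translation": [-63,267,0],"turn": [0,0,0.23]},{"translation": [-71,304,0],"turn": [0,0,0.25]},{"translation": [-79,336,0],"turn": [0,0,0.25]},{"translation": [-84,358,0],"turn": [0,0,0.25]},{"translation": [-86,367,0],"turn": [0,0,0.25]}]}}

```text
clock: 27.4
position: [0.5334, -0.2139, 0.1947]
ee_rot: [3.139, -0.105, -0.007]
force: [-0.1, -0.1, -1.3]
width: 0.13
```

Request:
{"fn": "jog_arm", "kwargs": {"commands": [{"translation": [0,0,0],"turn": [0,0,0]},{"translation": [0,0,0],"turn": [0,0,0]},{"translation": [0,0,0],"turn": [0,0,0]},{"translation": [0,0,0],"turn": [0,0,0]},{"translation": [0,0,0],"turn": [0,0,0]}]}}

```text
clock: 27.82
position: [0.5365, -0.2066, 0.1975]
ee_rot: [-3.14, 0.09, -0.0]
force: [0.2, -0.3, -1.3]
width: 0.124
```

Run:
```python
from h import *
go(.5375,-.208,.0514,-.06)
```

```text
shift [  1.1   1.4 146.1] turn [-0.    -0.     0.002] pos [ 0.5365 -0.2066  0.1975] t 27.82 w 0.124 F [ 0.2 -0.3 -1.3]
```

Request:
{"fn": "jog_arm", "kwargs": {"commands": [{"translation": [1,1,15],"turn": [0,0,0]},{"translation": [1,1,45],"turn": [0,0,0]},{"translation": [1,1,75],"turn": [0,0,0]},{"translation": [1,1,105],"turn": [0,0,0]},{"translation": [1,1,128],"turn": [0,0,0]},{"translation": [1,1,138],"turn": [0,0,0]},{"translation": [1,1,141],"turn": [0,0,0]},{"translation": [1,1,142],"turn": [0,0,0]},{"translation": [1,1,142],"turn": [0,0,0]},{"translation": [1,1,142],"turn": [0,0,0]}]}}

```text
clock: 28.65
position: [0.5384, -0.2095, 0.057]
ee_rot: [3.139, -0.094, 0.004]
force: [-0.2, -0.8, -0.2]
width: 0.13
```

Request:
{"fn": "jog_arm", "kwargs": {"commands": [{"translation": [0,0,2],"turn": [0,0,0]},{"translation": [0,0,3],"turn": [0,0,0]},{"translation": [0,0,4],"turn": [0,0,0]},{"translation": [0,0,4],"turn": [0,0,0]}]}}

```text
clock: 28.98
position: [0.5371, -0.2095, 0.0515]
ee_rot: [3.14, -0.095, 0.0]
force: [0.2, -0.3, -1.1]
width: 0.127
```

Request:
{"fn": "jog_arm", "kwargs": {"commands": [{"translation": [0,0,0],"turn": [0,0,0]},{"translation": [0,0,0],"turn": [0,0,0]}]}}

```text
clock: 29.15
position: [0.5371, -0.2094, 0.0515]
ee_rot: [3.14, -0.095, 0.0]
force: [0.4, 0.4, -0.1]
width: 0.129
```

Request:
{"fn": "jog_arm", "kwargs": {"commands": [{"translation": [0,0,0.5],"turn": [0,0,0]},{"translation": [0,0,1],"turn": [0,0,0]},{"translation": [0,0,1],"turn": [0,0,0]}]}}

```text
clock: 29.4
position: [0.5375, -0.2094, 0.0513]
ee_rot: [3.14, -0.094, 0.001]
force: [-3.5, 0.8, 9.8]
width: 0.13
```

Contact. Release and go to the pot.

Request:
{"fn": "jog_arm", "kwargs": {"commands": [{"translation": [0,0,0],"turn": [0,0,0]},{"translation": [0,0,0],"turn": [0,0,0]},{"translation": [0,0,0],"turn": [0,0,0]},{"translation": [0,0,0],"turn": [0,0,0]},{"translation": [0,0,0],"turn": [0,0,0]},{"translation": [0,0,0],"turn": [0,0,0]}], "claw": -0.5}}

```text
clock: 29.9
position: [0.5371, -0.2093, 0.0503]
ee_rot: [-3.14, 0.094, 0.0]
force: [0.5, 0.5, -0.5]
width: 0.514
```

Request:
{"fn": "jog_arm", "kwargs": {"commands": [{"translation": [0,0,-20],"turn": [0,0,0]},{"translation": [0,0,-55],"turn": [0,0,0]},{"translation": [0,0,-95],"turn": [0,0,0]},{"translation": [0,0,-115],"turn": [0,0,0]},{"translation": [0,0,-120],"turn": [0,0,0]},{"translation": [0,0,-120],"turn": [0,0,0]}]}}

```text
clock: 30.4
position: [0.5382, -0.2096, 0.1721]
ee_rot: [3.139, -0.095, 0.005]
force: [-0.0, -1.0, 0.0]
width: 0.748
```

Run:
```python
from h import *
snap('scene','s9')
for q in('tall','pot'):
  for d in arm.landmark_of('scene',q):print(q,d['at'],d['confidence'],ray(d['at'],arm.camera_info('scene'),.009))
go(.5525,.106,.15,.119)
```

```text
tall [229.7, 208.1] 0.65 [[ 0.53846143 -0.19813532  0.009     ]]
tall [370.3, 192.3] 0.54 [[0.54760182 0.10781845 0.009     ]]
pot [340.5, 154.1] 0.92 [[0.43606282 0.0625212  0.009     ]]
pot [351.6, 236.1] 0.88 [[0.64570695 0.04698004 0.009     ]]
pot [371.9, 193.2] 0.86 [[0.55041515 0.11076964 0.009     ]]
shift [  -2.5 -315.6   19. ] turn [-0.001  0.002 -0.179] pos [ 0.5361 -0.2092  0.1688] t 30.55 w 0.747 F [-0.7  0.3  0.5]
```

Pot candidates in the scene: (340,154) is purple, (352,236) is pink, and (372,193) is the grey-lidded one in the rail's end socket. Only the last fits, and crop w8c already showed it.

Request:
{"fn": "jog_arm", "kwargs": {"commands": [{"translation": [0,-20,0],"turn": [0,0,-0.02]},{"translation": [0,-55,0],"turn": [0,0,-0.04]},{"translation": [-1,-95,0],"turn": [0,0,-0.06]},{"translation": [-1,-135,0],"turn": [0,0,-0.08]},{"translation": [-1,-175,0],"turn": [0,0,-0.1]},{"translation": [-2,-215,0],"turn": [0,0,-0.12]},{"translation": [-2,-250,5],"turn": [0,0,-0.15]},{"translation": [-2,-280,10],"turn": [0,0,-0.179]},{"translation": [-2,-305,19],"turn": [0,0,-0.179]},{"translation": [-2,-314,19],"turn": [0,0,-0.179]},{"translation": [-2,-315,19],"turn": [0,0,-0.179]},{"translation": [-2,-315,19],"turn": [0,0,-0.179]}]}}

```text
clock: 31.55
position: [0.5535, 0.105, 0.1506]
ee_rot: [3.135, 0.188, -0.003]
force: [-0.0, -0.2, 0.3]
width: 0.75
```

Request:
{"fn": "jog_arm", "kwargs": {"commands": [{"translation": [0,0,0],"turn": [0,0,0]},{"translation": [0,0,0],"turn": [0,0,0]},{"translation": [0,0,0],"turn": [0,0,0]},{"translation": [0,0,0],"turn": [0,0,0]}]}}

```text
clock: 31.88
position: [0.5543, 0.104, 0.1515]
ee_rot: [3.136, 0.184, 0.0]
force: [-0.1, 0.7, -0.9]
width: 0.75
```

Run:
```python
from h import *
W,im=look('w10','pot',(220,100,420,250),3)
o=arm.trace('wrist','pot')
for d in o: print(d['box'], im[d['region']].mean(0).round())
go(.5525,.106,.15,.119)
```

```text
pot [322.1 172.6] 0.7 [0.553 0.109]
pot [213.7 191. ] 0.7 [0.433  0.0731]
pot [387.3 229.4] 0.57 [0.638  0.0497]
 box [175.4, 178.2, 58.2, 48.5] 0.89
 box [374.9, 220.2, 33.7, 40.4] 0.81
[175.4, 178.2, 58.2, 48.5] [149.  63. 129.]
[374.9, 220.2, 33.7, 40.4] [ 85.  73. 125.]
[306.1, 158.7, 31.4, 51.6] [126. 129. 137.]
shift [-1.5 -1.3  1.5] turn [ 0.    -0.    -0.001] pos [0.5542 0.1048 0.1515] t 32.08 w 0.746 F [-1.   0.1 -0.1]
```

View pics/w10c.png

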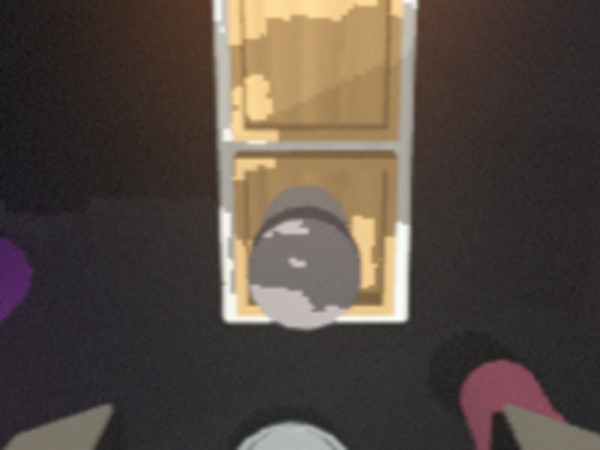

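Request:
{"fn": "jog_arm", "kwargs": {"commands": [{"translation": [-1,-3,25],"turn": [0,0,0]},{"translation": [-1,-3,60],"turn": [0,0,0]},{"translation": [-1,-3,95],"turn": [0,0,0]},{"translation": [-1,-3,118],"turn": [0,0,0]},{"translation": [-1,-3,128],"turn": [0,0,0]},{"translation": [-1,-3,128],"turn": [0,0,0]},{"translation": [-1,-3,128],"turn": [0,0,0]}]}}

```text
clock: 32.67
position: [0.5531, 0.1084, 0.024]
ee_rot: [-3.136, -0.187, -0.0]
force: [-0.6, 0.1, 0.6]
width: 0.75
```

Request:
{"fn": "jog_arm", "kwargs": {"commands": [{"translation": [0,0,0],"turn": [0,0,0]},{"translation": [0,0,0],"turn": [0,0,0]},{"translation": [0,0,0],"turn": [0,0,0]},{"translation": [0,0,0],"turn": [0,0,0]},{"translation": [0,0,0],"turn": [0,0,0]},{"translation": [0,0,0],"turn": [0,0,0]},{"translation": [0,0,0],"turn": [0,0,0]},{"translation": [0,0,0],"turn": [0,0,0]},{"translation": [0,0,0],"turn": [0,0,0]},{"translation": [0,0,0],"turn": [0,0,0]}], "claw": 1, "grip_force": 20}}

```text
clock: 33.5
position: [0.553, 0.1081, 0.0238]
ee_rot: [3.136, 0.187, 0.001]
force: [-0.8, -0.4, 5.6]
width: 0.386
```

Request:
{"fn": "jog_arm", "kwargs": {"commands": [{"translation": [0,0,-5],"turn": [0,0,0]},{"translation": [0,0,-25],"turn": [0,0,0]},{"translation": [0,0,-60],"turn": [0,0,0]},{"translation": [0,0,-100],"turn": [0,0,0]},{"translation": [0,0,-130],"turn": [0,0,0]},{"translation": [0,0,-140],"turn": [0,0,0]},{"translation": [0,0,-140],"turn": [0,0,0]}]}}

```text
clock: 34.08
position: [0.5543, 0.1088, 0.1664]
ee_rot: [-3.135, -0.186, -0.008]
force: [-1.0, 1.1, -1.0]
width: 0.384
```

Run:
```python
from h import *
go(.5414,-.1445,.164,-.06)
```

```text
shift [-42.9 250.    2. ] turn [-0.001 -0.005  0.179] pos [0.5543 0.1088 0.1664] t 34.08 w 0.384 F [-1.   1.1 -1. ]
```

Request:
{"fn": "jog_arm", "kwargs": {"commands": [{"translation": [-3,15,0],"turn": [0,0,0.02]},{"translation": [-8,45,0],"turn": [0,0,0.05]},{"translation": [-14,80,0],"turn": [0,0,0.08]},{"translation": [-20,117,0],"turn": [0,0,0.11]},{"translation": [-26,154,0],"turn": [0,0,0.14]},{"translation": [-33,191,0],"turn": [0,0,0.17]},{"translation": [-39,223,0],"turn": [0,0,0.179]},{"translation": [-42,242,0],"turn": [0,0,0.179]},{"translation": [-43,250,0],"turn": [0,0,0.179]},{"translation": [-43,250,0],"turn": [0,0,0.179]},{"translation": [-43,250,0],"turn": [0,0,0.179]}]}}

```text
clock: 35.0
position: [0.5389, -0.1445, 0.1622]
ee_rot: [-3.139, 0.095, 0.003]
force: [0.9, -0.2, -0.6]
width: 0.383
```

Request:
{"fn": "jog_arm", "kwargs": {"commands": [{"translation": [0,0,0],"turn": [0,0,0]},{"translation": [0,0,0],"turn": [0,0,0]},{"translation": [0,0,0],"turn": [0,0,0]},{"translation": [0,0,0],"turn": [0,0,0]}]}}

```text
clock: 35.33
position: [0.5398, -0.1441, 0.1635]
ee_rot: [-3.14, 0.091, -0.0]
force: [-0.2, -0.1, 0.1]
width: 0.385
```

Run:
```python
from h import *
go(.5414,-.1445,.0178,-.06)
```

```text
shift [  1.6   0.3 145.7] turn [-0.    -0.     0.002] pos [ 0.5398 -0.1441  0.1635] t 35.33 w 0.385 F [-0.2 -0.1  0.1]
```

Request:
{"fn": "jog_arm", "kwargs": {"commands": [{"translation": [1,0,15],"turn": [0,0,0]},{"translation": [1,0,45],"turn": [0,0,0]},{"translation": [1,0,75],"turn": [0,0,0]},{"translation": [1,0,105],"turn": [0,0,0]},{"translation": [1,0,128],"turn": [0,0,0]},{"translation": [1,0,138],"turn": [0,0,0]},{"translation": [1,0,141],"turn": [0,0,0]},{"translation": [1,0,142],"turn": [0,0,0]},{"translation": [1,0,142],"turn": [0,0,0]},{"translation": [1,0,142],"turn": [0,0,0]}]}}

```text
clock: 36.17
position: [0.5419, -0.1455, 0.0229]
ee_rot: [3.14, -0.094, 0.004]
force: [-1.1, 0.7, -0.9]
width: 0.384
```

Request:
{"fn": "jog_arm", "kwargs": {"commands": [{"translation": [0,0,2],"turn": [0,0,0]},{"translation": [0,0,3],"turn": [0,0,0]},{"translation": [0,0,4],"turn": [0,0,0]},{"translation": [0,0,4],"turn": [0,0,0]},{"translation": [0,0,4],"turn": [0,0,0]}]}}

```text
clock: 36.58
position: [0.541, -0.1455, 0.0178]
ee_rot: [3.14, -0.095, 0.001]
force: [-0.9, 0.1, 4.4]
width: 0.387
```

Contact at the expected height. Release.

Request:
{"fn": "jog_arm", "kwargs": {"commands": [{"translation": [0,0,0],"turn": [0,0,0]},{"translation": [0,0,0],"turn": [0,0,0]},{"translation": [0,0,0],"turn": [0,0,0]},{"translation": [0,0,0],"turn": [0,0,0]},{"translation": [0,0,0],"turn": [0,0,0]},{"translation": [0,0,0],"turn": [0,0,0]}], "claw": -0.5}}

```text
clock: 37.08
position: [0.5406, -0.1453, 0.0173]
ee_rot: [-3.14, 0.094, 0.0]
force: [0.4, 0.4, 0.7]
width: 0.733
```

Request:
{"fn": "jog_arm", "kwargs": {"commands": [{"translation": [0,0,-20],"turn": [0,0,0]},{"translation": [0,0,-55],"turn": [0,0,0]},{"translation": [0,0,-95],"turn": [0,0,0]},{"translation": [0,0,-135],"turn": [0,0,0]},{"translation": [0,-40,-170],"turn": [0,0,0]},{"translation": [0,-80,-180],"turn": [0,0,0]},{"translation": [0,-120,-180],"turn": [0,0,0]},{"translation": [0,-160,-180],"turn": [0,0,0]},{"translation": [0,-200,-180],"turn": [0,0,0]},{"translation": [0,-230,-180],"turn": [0,0,0]},{"translation": [0,-240,-180],"turn": [0,0,0]},{"translation": [0,-240,-180],"turn": [0,0,0]}]}}

```text
clock: 38.08
position: [0.5545, 0.0988, 0.1976]
ee_rot: [-3.139, 0.084, -0.0]
force: [0.5, -0.1, 0.3]
width: 0.751
```

Run:
```python
from h import *
a=snap('scene','s11');b=snap('top','t11')
cv2.imwrite('pics/f.png',np.vstack([cv2.resize(a[160:250,130:320],None,fx=4,fy=3,interpolation=2)[:, :760],cv2.resize(b[160:240,330:520],None,fx=4,fy=3.5,interpolation=2)[:, :760]]))
print(arm.observe()['clock'])
for q in('pot','tall','dropper','square'):
  for c in('scene','top'):
    i=arm.camera_info(c)
    print(q,c,[(ray(d['at'],i,.006)[0,:2].round(3).tolist(),round(d['confidence'],2)) for d in arm.landmark_of(c,q)])
```

```text
38.1833
pot scene [([0.441, 0.061], 0.72), ([0.54, -0.151], 0.71), ([0.648, 0.046], 0.62)]
pot top [([0.644, 0.034], 0.69)]
tall scene [([0.529, -0.207], 0.56)]
tall top [([0.54, -0.215], 0.79)]
dropper scene [([0.528, -0.279], 0.92)]
dropper top [([0.532, -0.278], 0.78)]
square scene [([0.521, -0.342], 0.85), ([0.55, 0.171], 0.44)]
square top [([0.532, -0.341], 0.54)]
```

View pics/f.png

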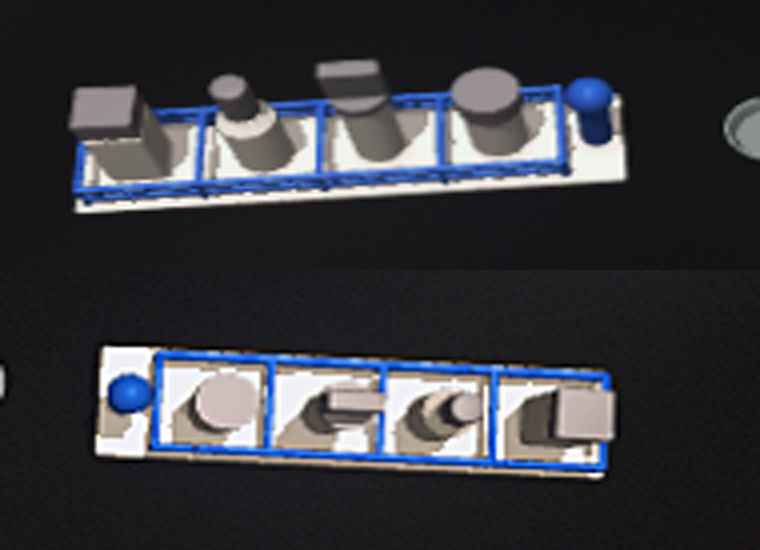

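All four stand upright inside their places. From the post they run pot, tall, dropper, square, and the arm is clear.

```bash
python3 -c "
from h import *
print(arm.sign_off())"
```

```text
the job is handed in; nothing more can be done
None
```

All four containers are in the blue wire rack in reverse order, and I handed the job in at about 38 s of the 106 s allowed. Counting from the rack's post, they stand pot, tall vial, dropper bottle, square bottle. Each was lowered until it touched the base (4–10 N), then released.

**Last checks:** The final scene and top pictures show all four upright, free and inside their own wires, with the arm well clear. The trained networks placed each one within about 12 mm of its place's centre. The one exception is the pot in the top view, where the network found only the pink look-alike. I confirmed the pot by eye there and from the scene camera. I did not touch the pink and purple look-alikes.

**What failed or disagreed:** My first grasp, on the square bottle, closed above its cap and caught nothing, and nothing was disturbed. The real fingertips sit roughly 35–40 mm short of the stated tool point, so I gripped correspondingly lower from then on and every later grasp held.

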